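Sort fresh castings into their trays

ROBOT

A 6-joint arm with a two-finger parallel gripper is mounted at the origin on the work surface. World frame = base frame: x ahead of the robot, y to its left, z up, the work surface at z = 0. Lengths are in m, angles in rad, forces in N, time in s.
With the tool pointing down it reaches from about 0.35 to 0.975 m from the base axis. Payload 4.9 kg.
Tool frame: the origin (TCP) lies on the mounting face of the last link; the fingertips stand 173 mm ahead of it and the grasp point (between the pads) lies 155 mm ahead of it; z points along the fingers, y is the direction in which the jaws open and shut (so a half turn about z gives the same grasp; the last joint's range is limited). The gripper opens to 85 mm and grips with 20 to 120 N. Pads are 22 mm wide; open, the fingers measure 114 mm over their backs; the gripper's body (76 mm by 85 mm) begins 54 mm behind the grasp point. The pads swing forward as they close: fully open they stand 13 mm farther back than shut.
Start: joints at [-1.299, 0.053, 1.613, -0, 1.476, -0.119], TCP at [0.238, -0.578, 0.405] pointing down, gripper open.
Joint ranges: [-3.01, 3.01], [-1.01, 2.22], [0.06, 2.58], [-1.02, 4.17], [0.09, 2.62], [-3.14, 3.14]. Speed limits (rad/s): [2.57, 2.57, 3.14, 3.14, 3.14, 3.14].

INTERFACE

Orientations are given as a unit quaternion [w, x, y, z].
In Python, from plant import manip gives the robot as it stands.
- The arm moves only by the tool play_rows, never from a script. Its argument "increments" is a list of rows, each an object with "offset": the shift along the tool's x, y, z in mm, a list of three; "twist": the turn about the tool's z in rad; "grip": the opening, from 0 (shut) to 1 (fully open). In form: [{"offset": [dx, dy, dz], "twist": twist, "grip": grip}, ...]. A call has 1 to 5 rows; each row is the pose to reach, as a shift and turn from the pose commanded when the call began, along the tool's axes at that moment; what a row does not reach only later rows make up. A row lasts 1/12 s, in which the tool goes at most 41.7 mm and 7.16 degrees, less where a joint would pass 70% of its speed; a pose out of reach is approached as far as the arm can. A call with a gripper value outside its range is refused whole. The fingers move at their own pace and stop on an object; the grip force is fixed at half the most. Time passes only in rows, so rows that repeat a pose let the fingers close. It gives the time, the measured TCP pose, the force and the opening at its end, in the units of the state.
- manip.state(): the state, without advancing time (a new reading comes with each control period).
- manip.grab_frame(name): name is "scene" or "top" or "wrist"; returns the picture (400x640x3 uint8, blue, green, red); there is no depth.
- manip.get_calibration(name): a dict with "fx", "fy", "cx", "cy" (pixels), "T" (4x4, takes a point from camera to world coordinates). Camera axes: x right, y down, z forward; pixel columns grow to the right and rows downward; lengths in m; the calibration is good to about 2 mm. A picture is of the moment at which its call begins: read the wrist's pose just before it. get_calibration takes no time and is no camera call; for the wrist camera it gives the pose at the moment of the call.
- manip.job_done(): hands the job in, once; it reports no verdict.
Trained networks look in the newest picture that a camera, given by its name, has taken for a name from the list of things; names that differ only in an ending like _2 or _b are one class to them, and where a whole thing is asked for, a point or a joint stands for the part that bears it (a point fixed in the world has none). Each returns a list of dicts, best first, with "p" (0 to 1); they miss things now and then, are a little off and sometimes report something else, mostly with a low value. They report only what shows in the picture. A call takes as long as a camera call. They do not tell look-alikes from the thing itself.
- manip.boxes_of(query, camera): "xyz" ([x, y, z] in m, in the coordinates of the camera as it stood for that picture, good to about 4 mm: the middle of the surface that is visible of it).
- manip.tip_of(query, camera): "xyz" ([x, y, z] in m, in the coordinates of the camera as it stood for that picture, good to about 4 mm: a listed point, or the origin of a listed thing).
The state is a dict: "time": time; "joint_pos": joint angles; "joint_vel": joint speeds; "joint_efforts": joint torques, N m; "tool_pos": TCP position; "tool_rot": TCP orientation; "contact_force": force on the tool from outside, world axes, zero at the start; "ft_torque": the same for the moment, N m; "gripper_width": opening from 0.0 (shut) to 1.0 (fully open).
Only numpy, scipy, OpenCV 4.12 (cv2) and the standard library are available. Lean on these libraries where they do the work, as an engineer would, in place of code of your own. Each camera call takes 0.05 s, during which the arm holds its last target. There are 200 camera calls.

TASK

Sort the five castings from the white spill tray into the three black sorting trays, each into the tray whose white floor inlay shows its shape: the two discs in one, the two square blocks in another, the bar in the third. Where there are two of a kind, lay the larger one flat on the tray's floor and stack the smaller one flat and centred on top of it. Leave the tub and the drinking glass where they stand.

Things in the scene. Friction and masses are not known exactly. Their poses are not given: they have to be found in the camera images.
- round_large: loose casting of grey mineral compound, all castings are the same material and 26 mm high: the larger round disc, 60 mm diameter. Origin: centre of the underside; z up. It lies flat on the spill tray's white floor, which is 3 mm above the work surface (its outer rim is 12 mm high).
- round_small: loose casting of grey mineral compound, all castings are the same material and 26 mm high: the smaller round disc, 40 mm diameter. Origin: centre of the underside; z up. It lies flat on the spill tray's white floor, which is 3 mm above the work surface (its outer rim is 12 mm high).
- square_large: loose casting of grey mineral compound, all castings are the same material and 26 mm high: the larger square block, 56 x 56 mm, its sides along its x and y. Origin: centre of the underside; z up. It lies flat on the spill tray's white floor, which is 3 mm above the work surface (its outer rim is 12 mm high).
- square_small: loose casting of grey mineral compound, all castings are the same material and 26 mm high: the smaller square block, 38 x 38 mm, its sides along its x and y. Origin: centre of the underside; z up. It lies flat on the spill tray's white floor, which is 3 mm above the work surface (its outer rim is 12 mm high).
- bar: loose casting of grey mineral compound, all castings are the same material and 26 mm high: the only oblong bar, 30 mm along its x and 90 mm along its y. Origin: centre of the underside; z up. It lies flat on the spill tray's white floor, which is 3 mm above the work surface (its outer rim is 12 mm high).
- tray_round: square black plastic sorting tray, fixed, 130 x 130 mm outside, walls 4 mm thick and 12 mm high over its underside, floor 4 mm thick (castings rest 4 mm above its origin); a flush white inlay in the middle of its floor shows the kind that belongs there: a white disc, 72 mm diameter. Origin: centre of the underside, which stands on the spill tray's floor. x and y run along the sides, z up.
- tray_square: square black plastic sorting tray, fixed, 130 x 130 mm outside, walls 4 mm thick and 12 mm high over its underside, floor 4 mm thick (castings rest 4 mm above its origin); a flush white inlay in the middle of its floor shows the kind that belongs there: a white square, 68 x 68 mm. Origin: centre of the underside, which stands on the spill tray's floor. x and y run along the sides, z up.
- tray_bar: square black plastic sorting tray, fixed, 130 x 130 mm outside, walls 4 mm thick and 12 mm high over its underside, floor 4 mm thick (castings rest 4 mm above its origin); a flush white inlay in the middle of its floor shows the kind that belongs there: a white oblong, 40 mm along x and 104 mm along y. Origin: centre of the underside, which stands on the spill tray's floor. x and y run along the sides, z up.
- tub: bystander, loose: closed white tub with a blue band, 84 mm diameter, 100 mm high, standing on the worktop on the robot's left (+y). Origin: centre of its underside. To be left alone.
- tumbler: bystander, loose: drinking glass, 76 mm diameter, 95 mm high, standing on the worktop on the robot's right (-y). Origin: centre of its underside. To be left alone.
Not all that is in view belongs to the job. What is shaped like the round_small but blue is not meant.

How it is judged:
At the end, for the whole second after the job is handed in: Large disc, large square block and bar each flat on their own tray's floor (within 42 mm of its centre, 3 mm in height); small disc and small square block on their larger fellows, centred within 12 mm, 3 mm in height; all five level within 0.08 rad and at rest (0.02 m/s, 0.3 rad/s) (horizontal distance between round_large and tray_round below 0.042 m and z of round_large in the frame of tray_round below 0.007 m and horizontal distance between square_large and tray_square below 0.042 m and z of square_large in the frame of tray_square below 0.007 m and horizontal distance between bar and tray_bar below 0.042 m and z of bar in the frame of tray_bar below 0.007 m and horizontal distance between round_small and round_large below 0.012 m and z of round_small in the frame of round_large between 0.023 and 0.029 m and horizontal distance between square_small and square_large below 0.012 m and z of square_small in the frame of square_large between 0.023 and 0.029 m and angle between each of round_large, round_small, square_large, square_small, bar's own z axis and vertical below 0.08 rad and linear speed of each of round_large, round_small, square_large, square_small, bar below 0.02 m/s and angular speed of each of round_large, round_small, square_large, square_small, bar below 0.3 rad/s); the robot touches nothing.
It fails at once if the tub is shifted by more than 30 mm or tipped by more than 0.3 rad (distance of tub from where it was at the start of the episode above 0.03 m or angle between tub's own z axis and vertical above 0.3 rad).
It fails at once if the drinking glass is shifted by more than 30 mm or tipped by more than 0.3 rad (distance of tumbler from where it was at the start of the episode above 0.03 m or angle between tumbler's own z axis and vertical above 0.3 rad).
It also fails if it takes over 134 s, if anything falls off the work surface, if the arm or the gripper's body presses on something with over 40 N, if the wrist force passes 120 N, or if a joint passes its speed limit or range.

## Working session

There is one attempt and no reset: what is moved stays moved. The work goes in short steps, Python scripts to look and compute and a tool call to move; the robot and the scene stay as the last step left them, time stands still between calls to the robot, and variables do not carry over. Pictures are saved under pics/ and viewed, about 12 in all and at most 16, crops included, and the job is handed in when it is done.

Besides the shell and the picture viewer there is one more tool, called after "Emit:" as name([rows], argument=value, ...), one row to a line, values as JSON. play_rows: Moves the arm, as the interface text tells. Its arguments: {"type":"object","properties":{"increments":{"type":"array"}},"required":["increments"]}

```bash
mkdir -p pics; ls; python3 - <<'E'
from plant import manip
import cv2
for n in("scene","top"):
    im=manip.grab_frame(n);cv2.imwrite(f"pics/{n}0.png",im)
    c=manip.get_calibration(n);print(n,c)
s=manip.state();print(s)
E
```

```text
pics
scene {'fx': 477.5191427388388, 'fy': 477.5191427388388, 'cx': 315.8488036167906, 'cy': 207.07802463302687, 'T': array([[-0.04102139,  0.78581432, -0.61710055,  1.30082692],
       [ 0.99907853,  0.02445691, -0.03526978,  0.03776058],
       [-0.01262313, -0.61797873, -0.78609347,  1.03801228],
       [ 0.        ,  0.        ,  0.        ,  1.        ]])}
top {'fx': 375.2378648502748, 'fy': 375.2378648502748, 'cx': 321.8459130251609, 'cy': 199.0649436535219, 'T': array([[ 2.56967660e-02, -9.96878222e-01,  7.46557887e-02,
         4.31612734e-01],
       [-9.99668817e-01, -2.57288492e-02,  5.32125227e-04,
        -1.08725968e-02],
       [ 1.39034348e-03, -7.46447378e-02, -9.97209221e-01,
         1.12926936e+00],
       [ 0.00000000e+00,  0.00000000e+00,  0.00000000e+00,
         1.00000000e+00]])}
{'time': 0.1, 'joint_pos': array([-1.29897839e+00,  5.33194410e-02,  1.61418152e+00,  2.97830477e-05,
        1.47599103e+00, -1.19005809e-01]), 'joint_vel': array([-0.00180304, -0.00035567, -0.00224709, -0.00176229, -0.00185617,
        0.00147648]), 'joint_efforts': array([ 2.77374471e-05, -3.94901204e+01, -3.71364069e+01, -2.51334143e-05,
        3.88001004e-03,  2.69553681e-05]), 'tool_pos': array([ 0.23802772, -0.5776351 ,  0.40355308]), 'tool_rot': array([-9.48030653e-04,  9.80967613e-01,  1.94169100e-01, -5.77098964e-05]), 'contact_force': array([-0.38494195,  0.0798177 ,  0.04265983]), 'ft_torque': array([-0.0011445 , -0.0342106 ,  0.00775124]), 'gripper_width': 1.0029156195017865}
```

View pics/scene0.png

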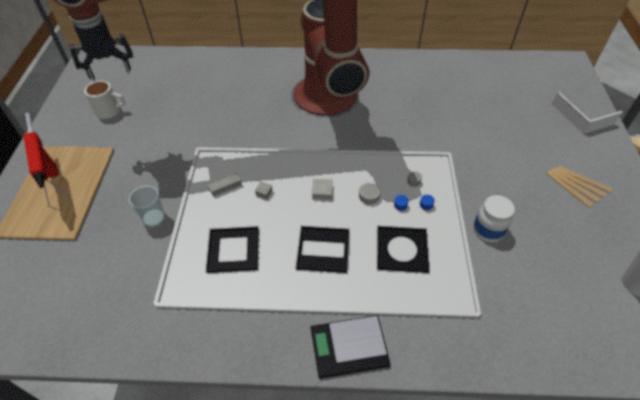

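View pics/top0.png

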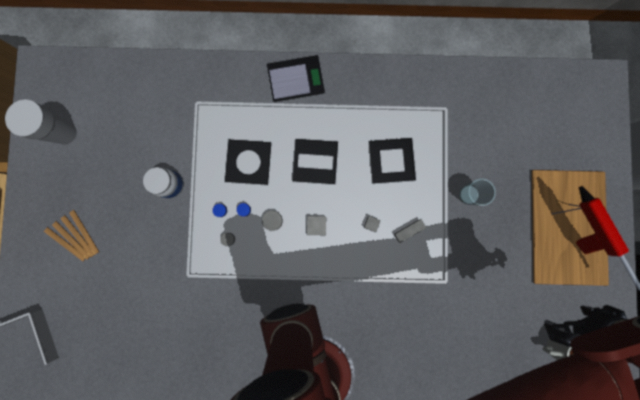

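```bash
python3 - <<'E'
from plant import manip
import numpy as np
for cam in("top","scene"):
    manip.grab_frame(cam);T=manip.get_calibration(cam);
    for q in "round_large round_small square_large square_small bar tray_round tray_square tray_bar tub tumbler".split():
        r=manip.tip_of(q,cam)
        for d in r[:3]:
            p=T["T"]@np.r_[d["xyz"],1];x=d["xyz"]
            print(cam,q,round(d["p"],2),p[:3].round(3),(T["fx"]*x[0]/x[2]+T["cx"]).round(),(T["fy"]*x[1]/x[2]+T["cy"]).round())
print(manip.state()["time"])
E
```

```text
Traceback (most recent call last):
AttributeError: 'float' object has no attribute 'round'
```

The top view shows the grey castings: bar (409,230), small square (371,222), large square (316,224), large disc (272,219) and small grey disc (228,239). The trays are round (248,162), bar (315,161) and square (392,160). Two blue look-alikes are at (220,210) and (244,210).

```bash
python3 - <<'E'
from plant import manip
import numpy as np
for cam in("top","scene"):
    manip.grab_frame(cam);T=manip.get_calibration(cam);
    for q in "round_large round_small square_large square_small bar tray_round tray_square tray_bar tub tumbler".split():
        r=manip.tip_of(q,cam)
        for d in r[:3]:
            x=np.array(d["xyz"]);p=T["T"]@np.r_[x,1]
            print(cam,q,round(d["p"],2),p[:3].round(3),(T["fx"]*x[0]/x[2]+T["cx"]).round(),(T["fy"]*x[1]/x[2]+T["cy"]).round())
print(manip.state()["time"])
import cv2
im=cv2.imread("pics/top0.png")[95:290,180:455]
cv2.imwrite("pics/crop.png",cv2.resize(im,None,fx=2.9,fy=2.9,interpolation=cv2.INTER_CUBIC))
E
```

```text
top round_large 0.82 [0.449 0.137 0.004] 272.0 220.0
top round_small 0.75 [0.387 0.263 0.006] 229.0 240.0
top round_small 0.53 [0.479 0.221 0.002] 245.0 209.0
top round_small 0.51 [0.475 0.288 0.004] 222.0 210.0
top square_large 0.94 [0.432 0.005 0.003] 316.0 227.0
top square_small 0.75 [ 0.444 -0.16   0.004] 371.0 224.0
top bar 0.88 [ 0.427 -0.272  0.003] 409.0 231.0
top tray_round 0.57 [0.621 0.218 0.005] 247.0 162.0
top tray_square 0.91 [ 0.639 -0.22   0.004] 392.0 160.0
top tray_bar 0.61 [0.628 0.016 0.004] 314.0 162.0
top tray_bar 0.5 [ 0.444 -0.158  0.004] 371.0 224.0
top tub 0.97 [ 0.55   0.449 -0.001] 170.0 184.0
top tumbler 0.9 [ 0.543 -0.453  0.005] 469.0 194.0
scene round_large 0.81 [0.443 0.139 0.004] 369.0 195.0
scene round_small 0.74 [ 0.474  0.295 -0.001] 426.0 207.0
scene round_small 0.59 [0.477 0.226 0.003] 401.0 206.0
scene round_small 0.49 [0.387 0.265 0.005] 413.0 181.0
scene square_large 0.67 [0.429 0.008 0.006] 322.0 190.0
scene square_small 0.68 [ 0.44  -0.16  -0.006] 264.0 195.0
scene square_small 0.66 [0.547 0.455 0.   ] 490.0 229.0
scene bar 0.71 [ 0.423 -0.274  0.003] 224.0 187.0
scene tray_round 0.97 [0.62  0.22  0.002] 402.0 250.0
scene tray_square 0.6 [ 0.635 -0.218  0.003] 233.0 250.0
scene tray_square 0.33 [ 0.541 -0.454 -0.001] 152.0 219.0
scene tray_bar 0.84 [ 0.627  0.02  -0.001] 325.0 250.0
scene tray_bar 0.74 [0.545 0.452 0.   ] 488.0 229.0
scene tub 0.94 [0.548 0.453 0.002] 489.0 229.0
scene tumbler 0.82 [ 0.54  -0.454 -0.001] 152.0 219.0
1.3
```

View pics/crop.png

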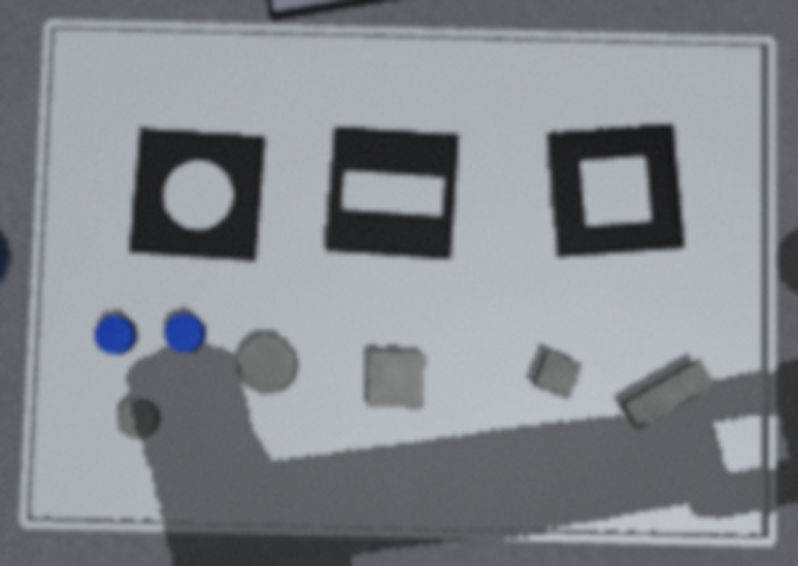

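The small disc meant is the grey one at top (228,239), half in the arm's shadow. The ones at (220,210) and (244,210) are blue, so they're ruled out. Next I'll write a helper and move over the bar and small square.

```bash
cat > h.py <<'E'
from plant import manip
import numpy as np, cv2, sys
from scipy.spatial.transform import Rotation as R
def pose():
    s=manip.state(); w,x,y,z=s["tool_rot"]; M=R.from_quat([x,y,z,w]).as_matrix()
    return np.array(s["tool_pos"]), np.arctan2(M[1,0],M[0,0]), s
def plan(*ways):
    """ways: (x,y,z,yaw_deg); prints offset(mm)/twist/rows per call"""
    p,a,s=pose(); print("t",round(s["time"],2),"at",p.round(4),"yaw",round(np.degrees(a),1),"w",round(s["gripper_width"],3),"F",np.round(s["contact_force"],1))
    for w in ways:
        q=np.array(w[:3]); b=np.radians(w[3]); d=(b-a+np.pi)%(2*np.pi)-np.pi
        rows=max(np.linalg.norm(q-p)/.0415,abs(np.degrees(d))/7.1); n=max(1,int(np.ceil(rows/5)))
        for i in range(n):
            e=(q-p)/n*1000; c,sn=np.cos(a),np.sin(a)
            print("  off",[int(round(v)) for v in (e[0]*c+e[1]*sn,e[0]*sn-e[1]*c,-e[2])],"twist",round(-d/n,3),"rows",round(rows/n,1)); a+=d/n
        p=q
def look(name,*qs):
    im=manip.grab_frame("wrist"); C=manip.get_calibration("wrist"); cv2.imwrite(f"pics/{name}.png",im)
    for q in qs:
        for d in manip.tip_of(q,"wrist")[:2]:
            x=np.array(d["xyz"]); P=C["T"]@np.r_[x,1]
            print(q,round(d["p"],2),P[:3].round(4),"px",int(C["fx"]*x[0]/x[2]+C["cx"]),int(C["fy"]*x[1]/x[2]+C["cy"]))
    return im,C
def ray(C,u,v,z):
    d=C["T"][:3,:3]@np.array([(u-C["cx"])/C["fx"],(v-C["cy"])/C["fy"],1]); o=C["T"][:3,3]
    return o+d*(z-o[2])/d[2]
E
python3 -c "
from h import *
plan((.43,-.27,.40,-57))
C=manip.get_calibration('wrist');print(C['fx'],(C['T'][:3,3]-pose()[0]).round(3),C['T'][:3,:3].round(2))"
```

```text
t 1.3 at [ 0.2381 -0.5779  0.4047] yaw 22.4 w 1.0 F [-1.  -0.1  0.4]
  off [98, -71, 2] twist 0.462 rows 3.7
  off [57, -107, 2] twist 0.462 rows 3.7
  off [3, -121, 2] twist 0.462 rows 3.7
354.46258804834883 [ 0.072  0.029 -0.031] [[ 0.38 -0.88 -0.28]
 [-0.92 -0.36 -0.12]
 [-0.    0.31 -0.95]]
```

Emit:
play_rows([
  {"offset":[40,-30,0],"twist":0.12,"grip":1},
  {"offset":[70,-50,0],"twist":0.24,"grip":1},
  {"offset":[98,-71,2],"twist":0.36,"grip":1},
  {"offset":[98,-71,2],"twist":0.462,"grip":1},
])

```text
time: 1.63
tool_pos: [0.3041, -0.4707, 0.4022]
tool_rot: [-0.001, 0.999, -0.036, 0.001]
contact_force: [0.5, -0.2, 0.1]
gripper_width: 1.001
```

Emit:
play_rows([
  {"offset":[20,-36,0],"twist":0.12,"grip":1},
  {"offset":[38,-71,1],"twist":0.24,"grip":1},
  {"offset":[57,-107,2],"twist":0.36,"grip":1},
  {"offset":[57,-107,2],"twist":0.462,"grip":1},
])

```text
time: 1.97
tool_pos: [0.3683, -0.3681, 0.4006]
tool_rot: [-0.001, 0.965, -0.264, 0.0]
contact_force: [0.5, -0.8, -1.3]
gripper_width: 1.002
```

Emit:
play_rows([
  {"offset":[1,-40,0],"twist":0.12,"grip":1},
  {"offset":[2,-80,1],"twist":0.24,"grip":1},
  {"offset":[3,-121,2],"twist":0.36,"grip":1},
  {"offset":[3,-121,2],"twist":0.462,"grip":1},
  {"offset":[3,-121,2],"twist":0.462,"grip":1},
])

```text
time: 2.38
tool_pos: [0.4312, -0.2675, 0.3987]
tool_rot: [-0.0, 0.879, -0.476, 0.0]
contact_force: [-0.2, 0.2, -0.4]
gripper_width: 0.999
```

```bash
python3 -c "
from h import *
look('w1','bar','square_small','tray_square')
plan((.427,-.273,.28,-57))"
```

```text
bar 0.83 [ 0.4274 -0.2739  0.0038] px 320 160
square_small 0.57 [ 0.4436 -0.1558 -0.0011] px 251 237
square_small 0.3 [ 0.4271 -0.2723  0.0054] px 320 161
tray_square 0.56 [ 0.6344 -0.2244  0.0029] px 117 87
t 2.58 at [ 0.4298 -0.2704  0.3988] yaw -57.0 w 0.998 F [-0.6 -0.1  0.4]
  off [1, 4, 119] twist 0.001 rows 2.9
```

View pics/w1.png

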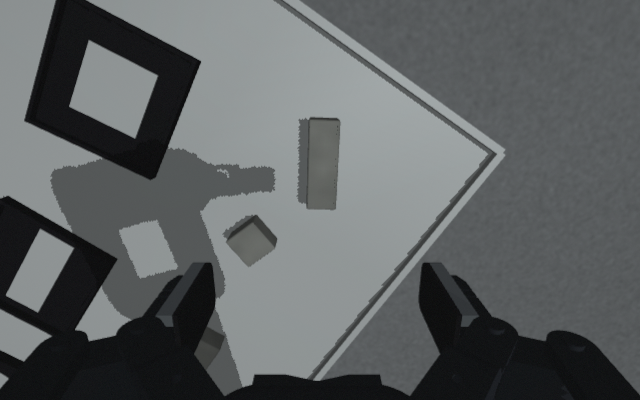

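The bar's top face has its corners near (309,119), (340,120), (336,209) and (307,208). The small square's top corners are near (256,216), (276,241), (250,266) and (228,240). The square tray is top left.

```bash
python3 -c "
from h import *
C=manip.get_calibration('wrist')
f=lambda u,v:ray(C,u,v,.029)
c=[f(*p)[:2] for p in((309,119),(340,120),(336,209),(307,208))]
print('bar',np.mean(c,0).round(4),[np.degrees(np.arctan2(*(a-b)[::-1])).round(1) for a,b in((c[0],c[3]),(c[1],c[2]))],np.linalg.norm(c[0]-c[1]),np.linalg.norm(c[0]-c[3]))
c=[f(*p)[:2] for p in((256,216),(276,241),(250,266),(228,240))]
print('sq',np.mean(c,0).round(4),[(np.degrees(np.arctan2(*(a-b)[::-1])).round(1),np.linalg.norm(a-b).round(3)) for a,b in zip(c,c[1:]+c[:1])])
for q in('bar','square_small'):
  for cam in('wrist','top'):
    d=manip.boxes_of(q,cam)[0];print(q,cam,(manip.get_calibration(cam)['T']@np.r_[d['xyz'],1])[:3].round(4))
"
```

```text
bar [ 0.4249 -0.2761] [np.float64(-58.7), np.float64(-58.5)] 0.029106008438971133 0.08855999867239595
sq [ 0.4425 -0.1688] [(np.float64(-22.1), np.float64(0.034)), (np.float64(-101.6), np.float64(0.041)), (np.float64(157.9), np.float64(0.037)), (np.float64(74.2), np.float64(0.041))]
bar wrist [ 0.4266 -0.2791  0.0299]
bar top [ 0.4259 -0.2696  0.0335]
square_small wrist [ 0.445  -0.161   0.0278]
square_small top [ 0.4425 -0.1616  0.0299]
```

```bash
python3 -c "
from h import *
plan((.426,-.275,.29,-58.5),(.426,-.275,.178,-58.5),(.426,-.275,.32,-58.5),(.628,.018,.32,-93),(.628,.018,.184,-93))"
```

```text
t 2.78 at [ 0.4298 -0.2704  0.3987] yaw -57.1 w 1.001 F [-0.   0.4  0.4]
  off [2, 6, 109] twist 0.025 rows 2.6
  off [0, 0, 112] twist -0.0 rows 2.7
  off [0, 0, -142] twist -0.0 rows 3.4
  off [-72, -163, 0] twist 0.301 rows 4.3
  off [-117, -134, 0] twist 0.301 rows 4.3
  off [0, 0, 136] twist -0.0 rows 3.3
```

Emit:
play_rows([
  {"offset":[2,6,40],"twist":0.025,"grip":1},
  {"offset":[2,6,80],"twist":0.025,"grip":1},
  {"offset":[2,6,109],"twist":0.025,"grip":1},
  {"offset":[2,6,109],"twist":0.025,"grip":0.7},
])

```text
time: 3.12
tool_pos: [0.4237, -0.2731, 0.2823]
tool_rot: [-0.001, 0.873, -0.489, -0.007]
contact_force: [0.2, 0.9, -1.6]
gripper_width: 0.882
```

Emit:
play_rows([
  {"offset":[0,0,40],"twist":0,"grip":0.7},
  {"offset":[0,0,80],"twist":0,"grip":0.7},
  {"offset":[0,0,100],"twist":0,"grip":0.7},
  {"offset":[0,0,112],"twist":0,"grip":0.7},
  {"offset":[0,0,112],"twist":0,"grip":0.6},
])

```text
time: 3.53
tool_pos: [0.4258, -0.2744, 0.1764]
tool_rot: [-0.0, 0.873, -0.488, -0.002]
contact_force: [-0.6, -0.5, 0.4]
gripper_width: 0.604
```

Emit:
play_rows([
  {"offset":[0,0,0],"twist":0,"grip":0},
  {"offset":[0,0,0],"twist":0,"grip":0},
  {"offset":[0,0,0],"twist":0,"grip":0},
  {"offset":[0,0,0],"twist":0,"grip":0},
  {"offset":[0,0,0],"twist":0,"grip":0},
])

```text
time: 3.95
tool_pos: [0.4275, -0.2756, 0.1806]
tool_rot: [0.001, 0.873, -0.488, 0.003]
contact_force: [-0.6, -0.5, 6.4]
gripper_width: 0.336
```

Emit:
play_rows([
  {"offset":[0,0,0],"twist":0,"grip":0},
  {"offset":[0,0,-20],"twist":0,"grip":0},
  {"offset":[0,0,-60],"twist":0,"grip":0},
  {"offset":[0,0,-100],"twist":0,"grip":0},
  {"offset":[0,0,-140],"twist":0,"grip":0},
])

```text
time: 4.37
tool_pos: [0.4258, -0.274, 0.3193]
tool_rot: [-0.0, 0.873, -0.488, -0.0]
contact_force: [0.5, -0.9, -1.2]
gripper_width: 0.338
```

```bash
python3 -c "
from h import *
look('w2','bar')
plan((.628,.018,.32,-93),(.628,.018,.184,-93))"
```

```text
bar 0.88 [ 0.4291 -0.2743  0.152 ] px 312 268
t 4.47 at [ 0.4281 -0.276   0.3272] yaw -58.4 w 0.338 F [ 0.4 -0.1 -0.7]
  off [-73, -162, 4] twist 0.302 rows 4.3
  off [-118, -133, 4] twist 0.302 rows 4.3
  off [0, 0, 136] twist -0.0 rows 3.3
```

View pics/w2.png

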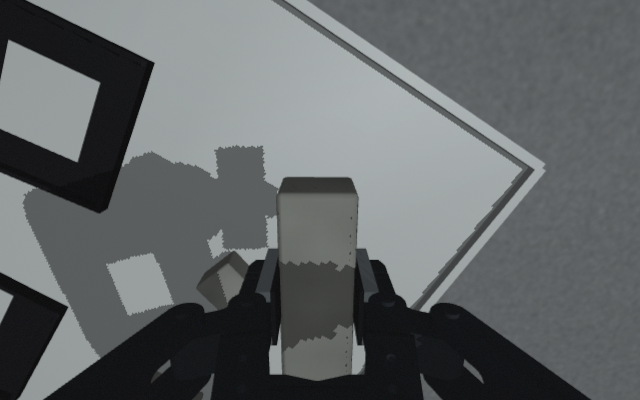

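The bar is held centred and level between the pads. Carrying it to its tray.

Emit:
play_rows([
  {"offset":[-18,-40,1],"twist":0.075,"grip":0},
  {"offset":[-36,-80,2],"twist":0.15,"grip":0},
  {"offset":[-54,-120,3],"twist":0.225,"grip":0},
  {"offset":[-73,-158,4],"twist":0.302,"grip":0},
  {"offset":[-73,-162,4],"twist":0.302,"grip":0},
])

```text
time: 4.88
tool_pos: [0.5275, -0.1234, 0.3133]
tool_rot: [-0.001, 0.79, -0.613, -0.0]
contact_force: [0.5, -0.6, -1.9]
gripper_width: 0.333
```

Emit:
play_rows([
  {"offset":[-27,-31,1],"twist":0.075,"grip":0},
  {"offset":[-54,-61,2],"twist":0.15,"grip":0},
  {"offset":[-81,-92,3],"twist":0.225,"grip":0},
  {"offset":[-108,-122,4],"twist":0.302,"grip":0},
  {"offset":[-118,-133,4],"twist":0.302,"grip":0},
])

```text
time: 5.3
tool_pos: [0.6274, 0.0231, 0.3092]
tool_rot: [0.001, -0.689, 0.725, 0.0]
contact_force: [-0.1, 0.2, -0.4]
gripper_width: 0.338
```

Emit:
play_rows([
  {"offset":[0,0,40],"twist":0,"grip":0},
  {"offset":[0,0,75],"twist":0,"grip":0},
  {"offset":[0,0,90],"twist":0,"grip":0},
  {"offset":[0,0,90],"twist":0,"grip":0},
])

```text
time: 5.63
tool_pos: [0.6232, 0.0193, 0.2138]
tool_rot: [-0.004, -0.688, 0.726, 0.004]
contact_force: [-0.6, -0.2, -1.3]
gripper_width: 0.339
```

```bash
python3 -c "
from h import *
look('w3','bar','tray_bar')
plan((.628,.018,.185,-93),(.628,.018,.32,-93),(.446,-.13,.32,-20))"
```

```text
bar 0.71 [0.6239 0.02   0.0381] px 314 263
t 5.78 at [0.6267 0.0189 0.2216] yaw -93.1 w 0.338 F [-0.1  0.3 -1.1]
  off [1, -1, 37] twist -0.001 rows 0.9
  off [0, 0, -135] twist -0.0 rows 3.3
  off [52, 58, 0] twist -0.425 rows 3.4
  off [24, 74, 0] twist -0.425 rows 3.4
  off [-9, 78, 0] twist -0.425 rows 3.4
```

View pics/w3.png

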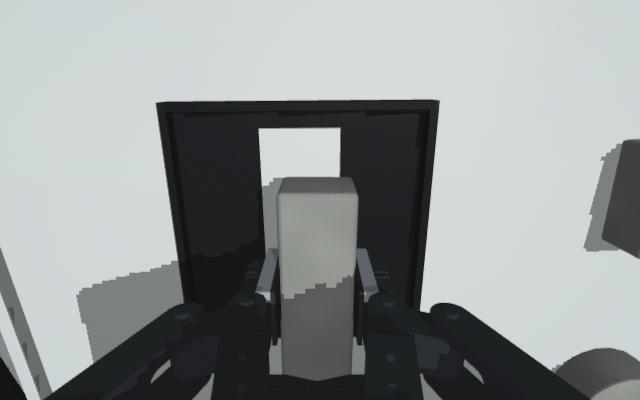

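The bar hangs over the oblong inlay (inlay centre about x=300, bar about x=317), well inside the tray. Lowering and releasing it, then going on to the large square.

Emit:
play_rows([
  {"offset":[1,-1,25],"twist":0,"grip":0},
  {"offset":[1,-1,36],"twist":0,"grip":0},
  {"offset":[1,-1,37],"twist":0,"grip":0},
  {"offset":[1,-1,37],"twist":0,"grip":0},
  {"offset":[1,-1,37],"twist":0,"grip":0},
])

```text
time: 6.2
tool_pos: [0.6275, 0.0183, 0.1842]
tool_rot: [0.001, -0.688, 0.726, -0.001]
contact_force: [0.5, -0.8, 1.1]
gripper_width: 0.338
```

Emit:
play_rows([
  {"offset":[0,0,0],"twist":0,"grip":0.65},
  {"offset":[0,0,0],"twist":0,"grip":0.65},
  {"offset":[0,0,0],"twist":0,"grip":0.65},
  {"offset":[0,0,-20],"twist":0,"grip":0.65},
  {"offset":[0,0,-50],"twist":0,"grip":0.65},
])

```text
time: 6.62
tool_pos: [0.625, 0.0187, 0.2292]
tool_rot: [-0.003, -0.688, 0.726, 0.003]
contact_force: [0.8, -0.4, -0.8]
gripper_width: 0.649
```

Emit:
play_rows([
  {"offset":[0,0,-40],"twist":0,"grip":1},
  {"offset":[0,0,-80],"twist":0,"grip":1},
  {"offset":[0,0,-115],"twist":0,"grip":1},
  {"offset":[0,0,-115],"twist":0,"grip":1},
])

```text
time: 6.95
tool_pos: [0.629, 0.0185, 0.3584]
tool_rot: [0.005, -0.688, 0.726, -0.006]
contact_force: [1.2, -1.1, 1.5]
gripper_width: 1.001
```

```bash
python3 -c "
from h import *
look('w4','bar','tray_bar','square_large')
plan((.431,.006,.35,-93))"
```

```text
bar 0.74 [0.6269 0.02   0.0016] px 321 174
square_large 0.7 [0.426  0.0048 0.0047] px 544 147
t 7.15 at [0.6265 0.0186 0.3464] yaw -93.1 w 1.002 F [ 0.2 -0.2 -0.4]
  off [23, 195, -4] twist -0.001 rows 4.7
```

Emit:
play_rows([
  {"offset":[5,40,0],"twist":0,"grip":1},
  {"offset":[10,80,-1],"twist":0,"grip":1},
  {"offset":[15,120,-2],"twist":0,"grip":1},
  {"offset":[20,160,-3],"twist":0,"grip":1},
  {"offset":[23,195,-4],"twist":0,"grip":1},
])

```text
time: 7.57
tool_pos: [0.4285, 0.006, 0.3484]
tool_rot: [-0.002, -0.688, 0.726, 0.002]
contact_force: [-0.5, 0.3, 0.8]
gripper_width: 0.999
```

Emit:
play_rows([
  {"offset":[0,0,0],"twist":0,"grip":1},
  {"offset":[0,0,0],"twist":0,"grip":1},
])

```text
time: 7.73
tool_pos: [0.429, 0.0062, 0.3493]
tool_rot: [-0.001, -0.688, 0.726, 0.001]
contact_force: [0.4, -0.1, -0.5]
gripper_width: 1.003
```

```bash
python3 -c "
from h import *
look('w5','square_large','round_large')
plan((.431,.006,.29,-93))"
```

```text
square_large 0.93 [0.4322 0.0028 0.0046] px 313 171
round_large 0.71 [0.4501 0.1351 0.0031] px 303 296
t 7.88 at [0.4316 0.0059 0.3511] yaw -93.1 w 1.001 F [-0.2  0.1 -0.1]
  off [0, 1, 61] twist -0.001 rows 1.5
```

View pics/w5.png

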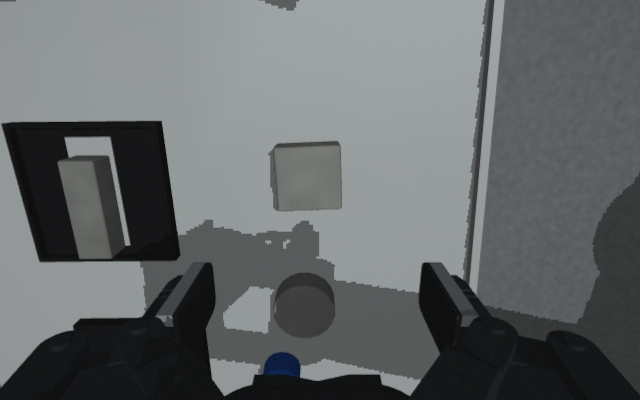

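The bar lies flat in its tray (left). The large square's top corners are (275,148), (341,146), (342,209) and (275,210). The large disc is at (304,305), with a blue one behind it.

```bash
python3 -c "
from h import *
C=manip.get_calibration('wrist')
c=[ray(C,u,v,.029)[:2] for u,v in((275,148),(341,146),(342,209),(275,210))]
print('sq',np.mean(c,0).round(4),[(np.degrees(np.arctan2(*(a-b)[::-1])).round(1),np.linalg.norm(a-b).round(3)) for a,b in zip(c,c[1:]+c[:1])])
plan((.433,.003,.29,-93),(.433,.003,.178,-93),(.433,.003,.32,-93),(.637,-.219,.32,-93),(.637,-.219,.185,-93))"
```

```text
sq [0.4377 0.0039] [(np.float64(-1.3), np.float64(0.055)), (np.float64(-91.0), np.float64(0.055)), (np.float64(177.8), np.float64(0.058)), (np.float64(84.9), np.float64(0.054))]
t 7.88 at [0.4316 0.0059 0.3511] yaw -93.1 w 1.001 F [-0.2  0.1 -0.1]
  off [3, -2, 61] twist -0.001 rows 1.5
  off [0, 0, 112] twist -0.0 rows 2.7
  off [0, 0, -142] twist -0.0 rows 3.4
  off [106, -108, 0] twist -0.0 rows 3.6
  off [106, -108, 0] twist -0.0 rows 3.6
  off [0, 0, 135] twist -0.0 rows 3.3
```

Emit:
play_rows([
  {"offset":[3,-4,40],"twist":0,"grip":1},
  {"offset":[3,-4,80],"twist":0,"grip":1},
  {"offset":[3,-4,120],"twist":0,"grip":1},
  {"offset":[3,-4,155],"twist":0,"grip":1},
  {"offset":[3,-4,173],"twist":0,"grip":1},
])

```text
time: 8.3
tool_pos: [0.4336, 0.0031, 0.1735]
tool_rot: [-0.003, -0.688, 0.726, 0.003]
contact_force: [-1.6, -0.2, -0.6]
gripper_width: 1.003
```

Emit:
play_rows([
  {"offset":[0,0,0],"twist":0,"grip":0.5},
  {"offset":[0,0,0],"twist":0,"grip":0.3},
  {"offset":[0,0,0],"twist":0,"grip":0},
  {"offset":[0,0,0],"twist":0,"grip":0},
  {"offset":[0,0,0],"twist":0,"grip":0},
])

```text
time: 8.72
tool_pos: [0.436, 0.0026, 0.1805]
tool_rot: [0.001, -0.688, 0.726, -0.001]
contact_force: [0.4, 0.1, -1.5]
gripper_width: 0.64
```

Emit:
play_rows([
  {"offset":[0,0,0],"twist":0,"grip":0},
  {"offset":[0,0,-20],"twist":0,"grip":0},
  {"offset":[0,0,-60],"twist":0,"grip":0},
  {"offset":[0,0,-100],"twist":0,"grip":0},
  {"offset":[0,0,-140],"twist":0,"grip":0},
])

```text
time: 9.13
tool_pos: [0.4342, 0.0029, 0.3204]
tool_rot: [-0.0, -0.688, 0.726, 0.0]
contact_force: [1.5, 0.7, -0.9]
gripper_width: 0.644
```

Emit:
play_rows([
  {"offset":[26,-27,0],"twist":0,"grip":0},
  {"offset":[53,-54,0],"twist":0,"grip":0},
  {"offset":[80,-81,0],"twist":0,"grip":0},
  {"offset":[104,-106,0],"twist":0,"grip":0},
  {"offset":[106,-108,0],"twist":0,"grip":0},
])

```text
time: 9.55
tool_pos: [0.5395, -0.1124, 0.3198]
tool_rot: [0.0, -0.687, 0.727, -0.002]
contact_force: [-1.4, 0.2, -2.6]
gripper_width: 0.642
```

Emit:
play_rows([
  {"offset":[26,-27,0],"twist":0,"grip":0},
  {"offset":[53,-54,0],"twist":0,"grip":0},
  {"offset":[80,-81,0],"twist":0,"grip":0},
  {"offset":[104,-106,0],"twist":0,"grip":0},
  {"offset":[106,-108,0],"twist":0,"grip":0},
])

```text
time: 9.97
tool_pos: [0.6413, -0.2241, 0.3186]
tool_rot: [0.0, -0.687, 0.727, -0.001]
contact_force: [-1.1, 0.6, -0.6]
gripper_width: 0.643
```

```bash
python3 -c "
from h import *
look('w6','square_large','tray_square')
plan((.637,-.219,.185,-86))"
```

```text
square_large 0.88 [ 0.6364 -0.2212  0.1414] px 324 266
tray_square 0.94 [ 0.6319 -0.2212  0.0012] px 326 184
t 10.12 at [ 0.639  -0.2203  0.3185] yaw -93.1 w 0.64 F [-0.1  1.1 -2.3]
  off [-1, 2, 133] twist -0.124 rows 3.2
```

View pics/w6.png

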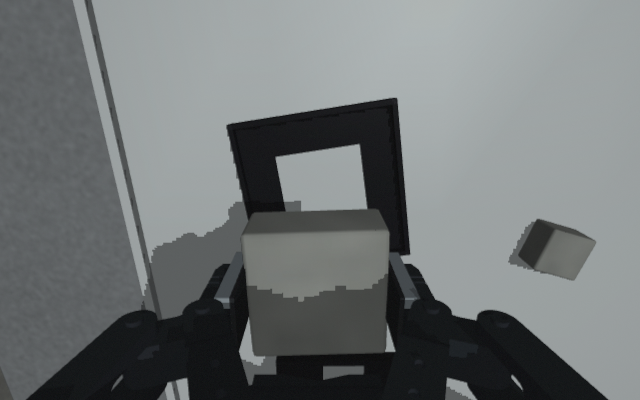

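The large square is held level with the tray right beneath it, rotated about 8° CCW in the image. The small square is at (563,250).

Emit:
play_rows([
  {"offset":[-1,2,40],"twist":-0.06,"grip":0},
  {"offset":[-1,2,80],"twist":-0.13,"grip":0},
  {"offset":[-1,2,115],"twist":-0.13,"grip":0},
  {"offset":[-1,2,128],"twist":-0.13,"grip":0},
  {"offset":[-1,2,133],"twist":-0.13,"grip":0},
])

```text
time: 10.53
tool_pos: [0.6355, -0.2174, 0.1836]
tool_rot: [0.001, 0.734, -0.679, -0.004]
contact_force: [-5.7, 2.4, 9.8]
gripper_width: 0.643
```

Emit:
play_rows([
  {"offset":[0,0,0],"twist":0,"grip":0},
  {"offset":[0,0,0],"twist":0,"grip":0},
  {"offset":[0,0,0],"twist":0,"grip":0},
])

```text
time: 10.78
tool_pos: [0.6379, -0.2193, 0.1879]
tool_rot: [-0.001, 0.734, -0.679, 0.002]
contact_force: [-0.2, -0.3, -0.8]
gripper_width: 0.641
```

Emit:
play_rows([
  {"offset":[0,0,0],"twist":0,"grip":0.82},
  {"offset":[0,0,0],"twist":0,"grip":0.82},
  {"offset":[0,0,0],"twist":0,"grip":0.82},
  {"offset":[0,0,-20],"twist":0,"grip":0.82},
  {"offset":[0,0,-60],"twist":0,"grip":0.82},
])

```text
time: 11.2
tool_pos: [0.6349, -0.2184, 0.24]
tool_rot: [0.002, 0.734, -0.68, -0.006]
contact_force: [-0.2, 0.3, -0.6]
gripper_width: 0.817
```

Emit:
play_rows([
  {"offset":[0,0,-40],"twist":0,"grip":1},
  {"offset":[0,0,-80],"twist":0,"grip":1},
  {"offset":[0,0,-105],"twist":0,"grip":1},
  {"offset":[0,0,-105],"twist":0,"grip":1},
  {"offset":[0,0,-105],"twist":0,"grip":1},
])

```text
time: 11.62
tool_pos: [0.6378, -0.2197, 0.3544]
tool_rot: [-0.001, 0.734, -0.68, 0.003]
contact_force: [-0.3, -0.7, -0.5]
gripper_width: 1.0
```

```bash
python3 -c "
from h import *
look('w7','square_large','tray_square','square_small')
plan((.444,-.16,.35,-111))"
```

```text
square_large 0.58 [ 0.6306 -0.2125  0.0079] px 323 182
square_small 0.78 [ 0.4408 -0.1547 -0.001 ] px 507 250
t 11.82 at [ 0.6367 -0.2192  0.3482] yaw -85.6 w 1.004 F [-0.   0.1  0.1]
  off [-74, 188, -2] twist 0.443 rows 4.9
```

View pics/w7.png

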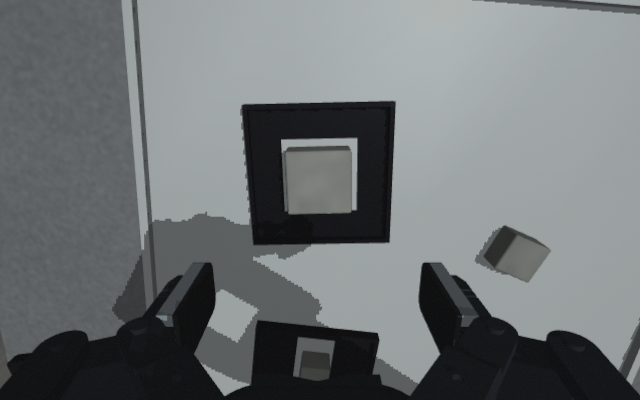

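The large square sits flat on the inlay of its tray; top corners (285,152), (351,151), (351,213) and (288,214). Next, the small square.

```bash
python3 -c "
from h import *
C=manip.get_calibration('wrist')
c=[ray(C,u,v,.033)[:2] for u,v in((285,152),(351,151),(351,213),(288,214))]
print('sq',np.mean(c,0).round(4),[np.linalg.norm(a-b).round(3) for a,b in zip(c,c[1:]+c[:1])])"
```

```text
sq [ 0.6332 -0.2187] [np.float64(0.053), np.float64(0.053), np.float64(0.054), np.float64(0.054)]
```

Emit:
play_rows([
  {"offset":[-15,38,0],"twist":0.09,"grip":1},
  {"offset":[-30,76,-1],"twist":0.18,"grip":1},
  {"offset":[-45,114,-1],"twist":0.27,"grip":1},
  {"offset":[-60,152,-2],"twist":0.36,"grip":1},
  {"offset":[-74,188,-2],"twist":0.443,"grip":1},
])

```text
time: 12.23
tool_pos: [0.4421, -0.1591, 0.3504]
tool_rot: [-0.001, -0.565, 0.825, 0.002]
contact_force: [-1.2, -0.2, 0.9]
gripper_width: 1.004
```

Emit:
play_rows([
  {"offset":[0,0,0],"twist":0,"grip":1},
  {"offset":[0,0,0],"twist":0,"grip":1},
])

```text
time: 12.4
tool_pos: [0.4421, -0.159, 0.3505]
tool_rot: [-0.001, -0.566, 0.824, 0.001]
contact_force: [0.7, -0.0, 0.1]
gripper_width: 1.003
```

```bash
python3 -c "
from h import *
im,C=look('w8','square_small')
cv2.imwrite('pics/w8c.png',cv2.resize(im[100:250,220:420],None,fx=4,fy=4,interpolation=cv2.INTER_CUBIC))
plan((.443,-.16,.29,-111))"
```

```text
square_small 0.88 [ 0.4461 -0.1567  0.0043] px 314 177
square_small 0.38 [0.6296 0.0202 0.01  ] px 217 381
t 12.5 at [ 0.4444 -0.1601  0.3523] yaw -111.0 w 0.998 F [0.3 0.3 0.1]
  off [0, 1, 62] twist 0.0 rows 1.5
```

View pics/w8c.png

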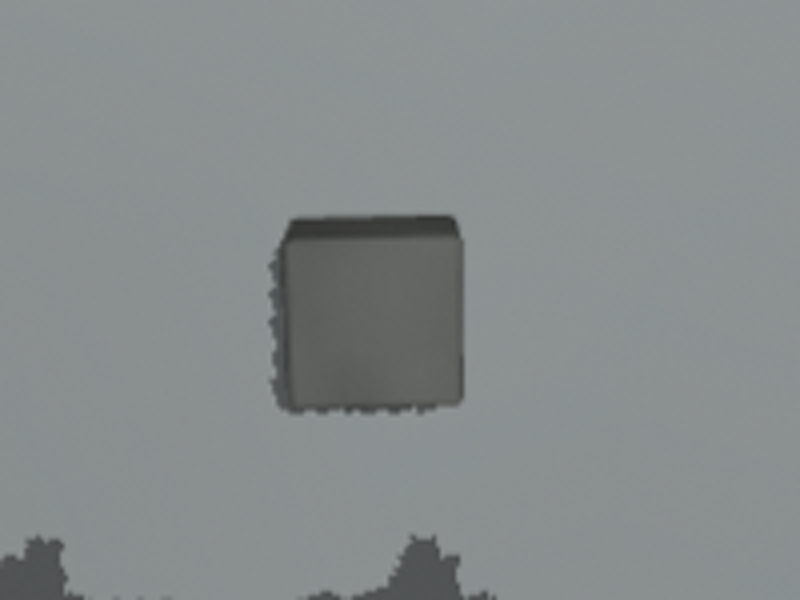

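The small square is aligned with the jaws; its top face is centred at about (313.6,180.4). Against the placed large square's (318.7,182.5) from the same relative pose, I need to shift about −4 mm in tool y and +2 mm in x.

Emit:
play_rows([
  {"offset":[2,-4,40],"twist":0,"grip":1},
  {"offset":[2,-4,80],"twist":0,"grip":0.8},
  {"offset":[2,-4,120],"twist":0,"grip":0.8},
  {"offset":[2,-4,155],"twist":0,"grip":0.8},
  {"offset":[2,-4,174],"twist":0,"grip":0.8},
])

```text
time: 12.92
tool_pos: [0.4467, -0.1629, 0.1739]
tool_rot: [-0.002, -0.567, 0.824, 0.003]
contact_force: [0.2, 0.6, -0.7]
gripper_width: 0.801
```

Emit:
play_rows([
  {"offset":[0,0,0],"twist":0,"grip":0.6},
  {"offset":[0,0,0],"twist":0,"grip":0.3},
  {"offset":[0,0,0],"twist":0,"grip":0},
  {"offset":[0,0,0],"twist":0,"grip":0},
  {"offset":[0,0,0],"twist":0,"grip":0},
])

```text
time: 13.33
tool_pos: [0.4483, -0.1639, 0.1808]
tool_rot: [0.001, -0.567, 0.824, -0.002]
contact_force: [0.7, 0.6, -0.4]
gripper_width: 0.432
```

Emit:
play_rows([
  {"offset":[0,0,0],"twist":0,"grip":0},
  {"offset":[0,0,-20],"twist":0,"grip":0},
  {"offset":[0,0,-60],"twist":0,"grip":0},
  {"offset":[0,0,-100],"twist":0,"grip":0},
  {"offset":[0,0,-140],"twist":0,"grip":0},
])

```text
time: 13.75
tool_pos: [0.4467, -0.163, 0.3207]
tool_rot: [0.0, -0.566, 0.824, -0.0]
contact_force: [1.5, -0.7, -0.9]
gripper_width: 0.438
```

```bash
python3 -c "
from h import *
look('w9','square_small')
plan((.637,-.219,.32,-85.6),(.637,-.219,.210,-85.6))"
```

```text
square_small 0.63 [ 0.4516 -0.1603  0.1522] px 320 271
t 13.85 at [ 0.4493 -0.1644  0.3282] yaw -111.0 w 0.427 F [ 1.  -0.1  0.6]
  off [-16, -195, 8] twist -0.443 rows 4.7
  off [0, 0, 110] twist -0.0 rows 2.7
```

Emit:
play_rows([
  {"offset":[-3,-39,0],"twist":-0.09,"grip":0},
  {"offset":[-6,-78,0],"twist":-0.18,"grip":0},
  {"offset":[-10,-117,0],"twist":-0.27,"grip":0},
  {"offset":[-13,-156,0],"twist":-0.36,"grip":0},
  {"offset":[-16,-195,0],"twist":-0.443,"grip":0},
])

```text
time: 14.27
tool_pos: [0.6365, -0.2185, 0.3183]
tool_rot: [0.0, 0.735, -0.678, 0.0]
contact_force: [1.2, -0.3, -0.3]
gripper_width: 0.432
```

Emit:
play_rows([
  {"offset":[0,0,0],"twist":0,"grip":0},
  {"offset":[0,0,30],"twist":0,"grip":0},
  {"offset":[0,0,60],"twist":0,"grip":0},
  {"offset":[0,0,75],"twist":0,"grip":0},
  {"offset":[0,0,80],"twist":0,"grip":0},
])

```text
time: 14.68
tool_pos: [0.6332, -0.2174, 0.2341]
tool_rot: [0.001, 0.734, -0.68, -0.004]
contact_force: [0.3, 1.7, -1.0]
gripper_width: 0.43
```

Emit:
play_rows([
  {"offset":[0,0,0],"twist":0,"grip":0},
  {"offset":[0,0,0],"twist":0,"grip":0},
  {"offset":[0,0,0],"twist":0,"grip":0},
  {"offset":[0,0,0],"twist":0,"grip":0},
  {"offset":[0,0,0],"twist":0,"grip":0},
])

```text
time: 15.1
tool_pos: [0.6355, -0.2184, 0.2407]
tool_rot: [-0.0, 0.734, -0.68, 0.002]
contact_force: [0.1, -0.6, -0.4]
gripper_width: 0.431
```

```bash
python3 -c "
from h import *
im,C=look('w10','square_small','square_large')
cv2.imwrite('pics/w10c.png',cv2.resize(im[90:400,170:470],None,fx=1.9,fy=1.9))
plan((.637,-.219,.210,-85.6))"
```

```text
square_small 0.96 [ 0.6343 -0.2125  0.0646] px 317 276
square_large 0.56 [ 0.6317 -0.2202  0.0102] px 322 219
t 15.25 at [ 0.6351 -0.2182  0.2395] yaw -85.6 w 0.432 F [-0.7  0.2 -0.4]
  off [1, -2, 30] twist -0.0 rows 0.7
```

View pics/w10c.png

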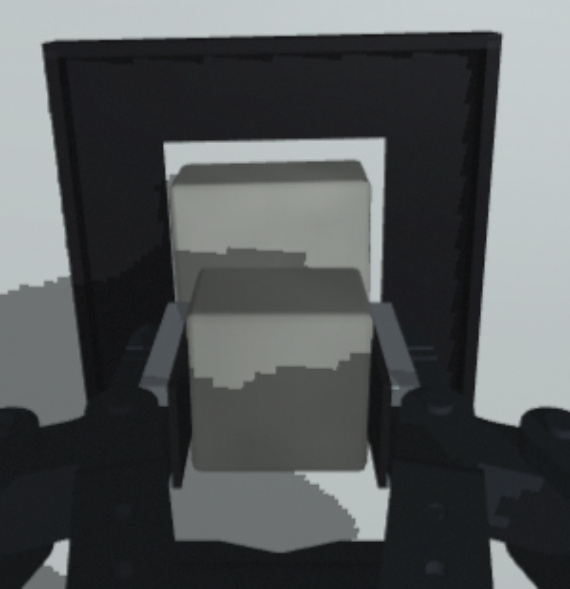

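The small square hangs over the large one, within about 2 mm. Lowering 30 mm.

Emit:
play_rows([
  {"offset":[1,-2,15],"twist":0,"grip":0},
  {"offset":[1,-2,25],"twist":0,"grip":0},
  {"offset":[1,-2,30],"twist":0,"grip":0},
  {"offset":[1,-2,30],"twist":0,"grip":0},
  {"offset":[1,-2,30],"twist":0,"grip":0},
])

```text
time: 15.67
tool_pos: [0.6369, -0.219, 0.2094]
tool_rot: [0.001, 0.734, -0.679, -0.001]
contact_force: [-6.3, 1.9, 10.9]
gripper_width: 0.434
```

Emit:
play_rows([
  {"offset":[0,0,0],"twist":0,"grip":0},
  {"offset":[0,0,0],"twist":0,"grip":0},
  {"offset":[0,0,0],"twist":0,"grip":0},
  {"offset":[0,0,0],"twist":0,"grip":0},
  {"offset":[0,0,0],"twist":0,"grip":0},
])

```text
time: 16.08
tool_pos: [0.6369, -0.219, 0.2094]
tool_rot: [0.001, 0.734, -0.679, -0.001]
contact_force: [-5.2, 2.9, 11.0]
gripper_width: 0.433
```

Emit:
play_rows([
  {"offset":[0,0,0],"twist":0,"grip":0.65},
  {"offset":[0,0,0],"twist":0,"grip":0.65},
  {"offset":[0,0,0],"twist":0,"grip":0.65},
  {"offset":[0,0,-20],"twist":0,"grip":0.65},
  {"offset":[0,0,-60],"twist":0,"grip":0.65},
])

```text
time: 16.5
tool_pos: [0.6345, -0.2179, 0.2611]
tool_rot: [0.002, 0.734, -0.68, -0.007]
contact_force: [0.3, 0.1, 0.5]
gripper_width: 0.652
```

Emit:
play_rows([
  {"offset":[0,0,-40],"twist":0,"grip":1},
  {"offset":[0,0,-80],"twist":0,"grip":1},
  {"offset":[0,0,-80],"twist":0,"grip":1},
  {"offset":[0,0,-80],"twist":0,"grip":1},
  {"offset":[0,0,-80],"twist":0,"grip":1},
])

```text
time: 16.92
tool_pos: [0.6369, -0.219, 0.348]
tool_rot: [0.0, 0.734, -0.68, -0.0]
contact_force: [-0.6, 0.1, -1.0]
gripper_width: 0.999
```

```bash
python3 -c "
from h import *
im,C=look('w11','square_small','square_large')
cv2.imwrite('pics/w11c.png',cv2.resize(im[80:260,220:420],None,fx=4,fy=3.33))
plan((.449,.137,.35,-85.6))"
```

```text
square_small 0.81 [ 0.6358 -0.2145  0.0291] px 315 186
square_large 0.85 [ 0.6306 -0.2192  0.0081] px 321 175
t 17.07 at [ 0.6365 -0.2188  0.3457] yaw -85.6 w 1.0 F [-0.6 -0.5 -0.7]
  off [-185, 80, -2] twist -0.0 rows 4.8
  off [-185, 80, -2] twist -0.0 rows 4.8
```

View pics/w11c.png

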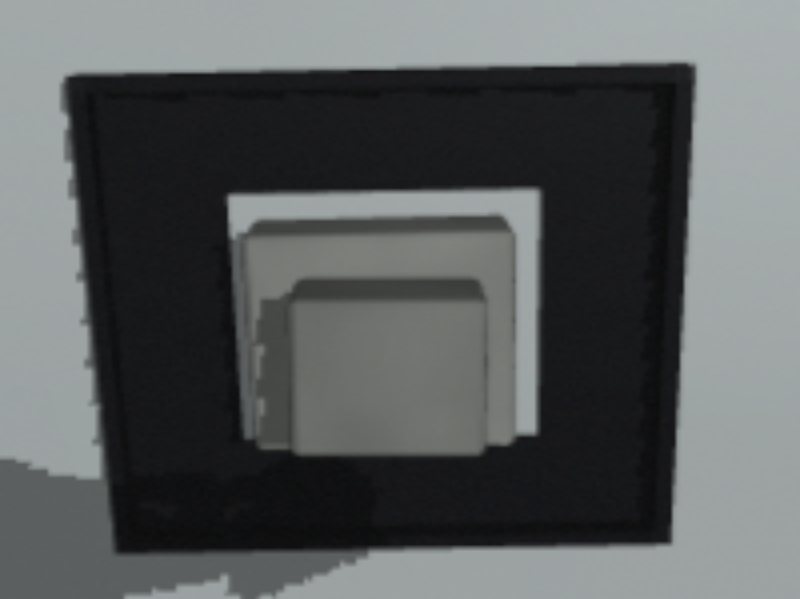

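The small square sits flat on the large one. Checking its centring by rays while I go to the large disc.

```bash
python3 -c "
from h import *
C=manip.get_calibration('wrist')
print(ray(C,317.5,193,.059),ray(C,315.4,181.8,.033))"
```

```text
[ 0.63404642 -0.21858777  0.059     ] [ 0.63572539 -0.22004935  0.033     ]
```

Emit:
play_rows([
  {"offset":[-37,16,0],"twist":0,"grip":1},
  {"offset":[-74,32,-1],"twist":0,"grip":1},
  {"offset":[-111,48,-1],"twist":0,"grip":1},
  {"offset":[-148,64,-2],"twist":0,"grip":1},
  {"offset":[-185,80,-2],"twist":0,"grip":1},
])

```text
time: 17.48
tool_pos: [0.5417, -0.0393, 0.3487]
tool_rot: [0.001, 0.733, -0.68, -0.001]
contact_force: [0.6, 0.8, 0.6]
gripper_width: 1.001
```

Emit:
play_rows([
  {"offset":[-37,16,0],"twist":0,"grip":1},
  {"offset":[-74,32,-1],"twist":0,"grip":1},
  {"offset":[-111,48,-1],"twist":0,"grip":1},
  {"offset":[-148,64,-2],"twist":0,"grip":1},
  {"offset":[-185,80,-2],"twist":0,"grip":1},
])

```text
time: 17.9
tool_pos: [0.4492, 0.1212, 0.3509]
tool_rot: [-0.005, 0.742, -0.67, -0.007]
contact_force: [0.8, -0.0, 0.5]
gripper_width: 1.0
```

Emit:
play_rows([
  {"offset":[0,0,0],"twist":0,"grip":1},
  {"offset":[0,0,0],"twist":0,"grip":1},
  {"offset":[0,0,0],"twist":0,"grip":1},
  {"offset":[0,0,0],"twist":0,"grip":1},
])

```text
time: 18.23
tool_pos: [0.4515, 0.1178, 0.3519]
tool_rot: [-0.005, 0.74, -0.672, -0.006]
contact_force: [-0.7, 0.2, -0.2]
gripper_width: 0.999
```

```bash
python3 -c "
from h import *
im,C=look('w12','round_large','round_small')
cv2.imwrite('pics/w12c.png',im)
plan((.449,.137,.178,-85.6))"
```

```text
round_large 0.8 [0.4469 0.1345 0.0025] px 319 185
round_small 0.78 [0.3891 0.2662 0.0004] px 360 307
round_small 0.78 [0.4795 0.2229 0.0037] px 278 266
t 18.38 at [0.4516 0.1177 0.3522] yaw -84.5 w 1.001 F [ 0.3  0.  -0.1]
  off [-19, 1, 174] twist 0.02 rows 4.2
```

View pics/w12c.png

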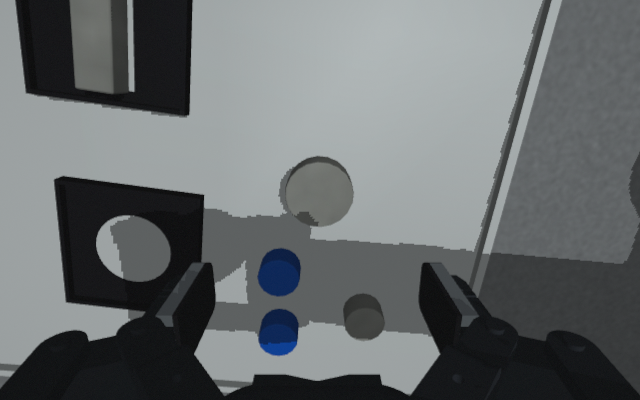

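The square stack is centred to about 2 mm. The arm stopped short of the disc because joint 6 is at its limit, so I need a different yaw. In this view the large disc is grey at (319,191), the small grey disc is at (364,317), and the blue ones at (279,272) and (278,332) are not meant. I'll turn to yaw −45°.

Emit:
play_rows([
  {"offset":[0,0,0],"twist":-0.12,"grip":1},
  {"offset":[0,0,0],"twist":-0.24,"grip":1},
  {"offset":[0,0,0],"twist":-0.36,"grip":1},
  {"offset":[0,0,0],"twist":-0.48,"grip":1},
  {"offset":[0,0,0],"twist":-0.6,"grip":1},
])

```text
time: 18.8
tool_pos: [0.4515, 0.1179, 0.3524]
tool_rot: [-0.007, 0.907, -0.42, -0.004]
contact_force: [0.0, -0.2, 0.1]
gripper_width: 1.001
```

Emit:
play_rows([
  {"offset":[0,0,0],"twist":-0.1,"grip":1},
  {"offset":[0,0,0],"twist":-0.1,"grip":1},
  {"offset":[0,0,0],"twist":-0.1,"grip":1},
  {"offset":[0,0,0],"twist":-0.1,"grip":1},
])

```text
time: 19.13
tool_pos: [0.4512, 0.1182, 0.3524]
tool_rot: [-0.007, 0.926, -0.378, -0.004]
contact_force: [-0.3, -0.7, -0.9]
gripper_width: 0.999
```

```bash
cat >> h.py <<'E'
def circ(C,im,u,v,z,rad):
    """refine disc top: fit min enclosing circle of non-white blob near u,v after warping plane z to world grid (0.5 mm)"""
    p=ray(C,u,v,z)[:2]; n=160; g=(np.arange(n)-n/2)*.001
    X,Y=np.meshgrid(p[0]+g,p[1]+g); Q=np.stack([X,Y,np.full_like(X,z),np.ones_like(X)],-1)@np.linalg.inv(C["T"]).T
    m=[(C[f]*Q[...,i]/Q[...,2]+C[c]).astype(np.float32) for f,c,i in(("fx","cx",0),("fy","cy",1))]
    return p,cv2.remap(im,*m,cv2.INTER_LINEAR)
E
python3 -c "
from h import *
im,C=look('w13','round_large','tray_round')
print(pose()[2]['joint_pos'].round(2),pose()[2]['tool_rot'].round(4))
plan((.449,.137,.178,-45))
p,w=circ(C,im,*[int(v) for v in (lambda x:(C['fx']*x[0]/x[2]+C['cx'],C['fy']*x[1]/x[2]+C['cy']))(np.linalg.inv(C['T'])@np.r_[.447,.136,.029,1])],.029,.03)
g=cv2.cvtColor(w,cv2.COLOR_BGR2GRAY);g=cv2.medianBlur(g,5)
print(p,cv2.HoughCircles(g,cv2.HOUGH_GRADIENT,1,50,param1=60,param2=10,minRadius=26,maxRadius=33))
cv2.imwrite('pics/w13c.png',cv2.resize(w,None,fx=3,fy=3))
"
```

```text
round_large 0.61 [0.4474 0.1365 0.0016] px 308 183
tray_round 0.67 [0.6202 0.2182 0.004 ] px 103 111
[ 0.09 -0.31  2.03  0.02  1.42  2.44] [-0.0069  0.926  -0.3774 -0.0036]
t 19.28 at [0.4511 0.1184 0.3524] yaw -44.3 w 1.001 F [-0.1  0.7 -0.2]
  off [-15, -12, 174] twist 0.012 rows 4.2
[0.44808516 0.13610881] [[[78.5 79.5 29.1]]]
```

View pics/w13c.png

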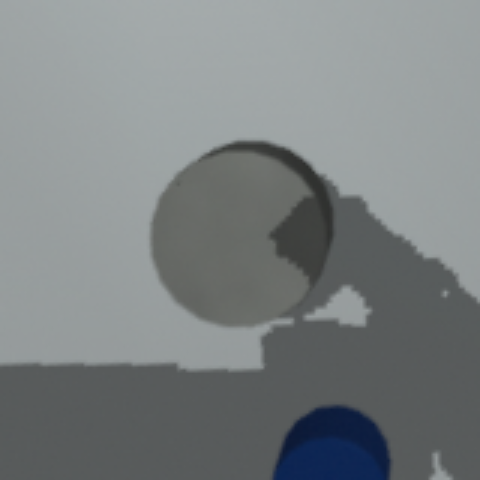

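The large disc's top is centred at about (240,238) in the warped crop, which is (0.448, 0.1355) in the world. The limit left a 0.9° tool tilt, so I'll plan with the full rotation and keep the same yaw for pick and place.

```bash
cat >> h.py <<'E'
def gplan(*ways):
    """grasp-point targets, no twist, full rotation"""
    s=manip.state(); w,x,y,z=s["tool_rot"]; M=R.from_quat([x,y,z,w]).as_matrix(); g=np.array(s["tool_pos"])+.155*M[:,2]
    print("t",round(s["time"],2),"grasp pt",g.round(4),"zaxis",M[:,2].round(4),"q6",round(s["joint_pos"][5],2),"w",round(s["gripper_width"],3))
    for q in ways:
        e=M.T@(np.array(q)-g)*1000; n=int(np.ceil(np.linalg.norm(e)/207)); print("  ",(e/n).round().astype(int),"x",n); g=np.array(q)
E
python3 -c "
from h import *
gplan((.448,.1355,.023),(.448,.1355,.165),(.620,.219,.165),(.620,.219,.030))"
```

```text
t 19.28 grasp pt [0.4509 0.1208 0.1975] zaxis [-0.0014  0.0154 -0.9999] q6 2.44 w 1.001
   [-10  -7 175] x 1
   [  -2   -1 -142] x 1
   [  65 -180    1] x 1
   [  2   1 135] x 1
```

Emit:
play_rows([
  {"offset":[-10,-7,30],"twist":0,"grip":1},
  {"offset":[-10,-7,70],"twist":0,"grip":1},
  {"offset":[-10,-7,100],"twist":0,"grip":1},
  {"offset":[-10,-7,100],"twist":0,"grip":1},
  {"offset":[-10,-7,100],"twist":0,"grip":1},
])

```text
time: 19.7
tool_pos: [0.4479, 0.132, 0.2513]
tool_rot: [-0.006, 0.926, -0.377, -0.005]
contact_force: [0.9, 0.2, 0.8]
gripper_width: 0.996
```

```bash
python3 -c "
from h import *
gplan((.448,.1355,.023),(.448,.1355,.165))"
```

```text
t 19.7 grasp pt [0.447  0.1343 0.0963] zaxis [-0.0056  0.0149 -0.9999] q6 2.46 w 0.996
   [ 1 -1 73] x 1
   [  -2   -1 -142] x 1
```

Emit:
play_rows([
  {"offset":[0,0,30],"twist":0,"grip":1},
  {"offset":[0,0,55],"twist":0,"grip":1},
  {"offset":[0,-1,73],"twist":0,"grip":1},
  {"offset":[0,-1,73],"twist":0,"grip":1},
  {"offset":[0,-1,73],"twist":0,"grip":0.8},
])

```text
time: 20.12
tool_pos: [0.4503, 0.134, 0.1815]
tool_rot: [-0.007, 0.926, -0.377, -0.003]
contact_force: [0.2, 0.6, -0.7]
gripper_width: 0.884
```

Emit:
play_rows([
  {"offset":[0,0,0],"twist":0,"grip":0.3},
  {"offset":[0,0,0],"twist":0,"grip":0},
  {"offset":[0,0,0],"twist":0,"grip":0},
  {"offset":[0,0,0],"twist":0,"grip":0},
  {"offset":[0,0,0],"twist":0,"grip":0},
])

```text
time: 20.53
tool_pos: [0.4512, 0.1341, 0.1833]
tool_rot: [-0.008, 0.926, -0.377, -0.001]
contact_force: [-1.0, -1.3, 6.7]
gripper_width: 0.676
```

```bash
python3 -c "
from h import *
gplan((.448,.1355,.165),(.620,.219,.165),(.620,.219,.030))"
```

```text
t 20.53 grasp pt [0.4519 0.1365 0.0283] zaxis [ 0.0047  0.0159 -0.9999] q6 2.46 w 0.676
   [  -3    1 -137] x 1
   [  65 -180    2] x 1
   [  1   2 135] x 1
```

Emit:
play_rows([
  {"offset":[0,0,0],"twist":0,"grip":0},
  {"offset":[0,0,-20],"twist":0,"grip":0},
  {"offset":[0,0,-60],"twist":0,"grip":0},
  {"offset":[0,0,-100],"twist":0,"grip":0},
  {"offset":[0,0,-137],"twist":0,"grip":0},
])

```text
time: 20.95
tool_pos: [0.4492, 0.1317, 0.32]
tool_rot: [-0.008, 0.926, -0.377, -0.002]
contact_force: [0.7, -0.6, -0.7]
gripper_width: 0.674
```

Emit:
play_rows([
  {"offset":[14,-38,0],"twist":0,"grip":0},
  {"offset":[28,-76,0],"twist":0,"grip":0},
  {"offset":[42,-114,0],"twist":0,"grip":0},
  {"offset":[56,-152,0],"twist":0,"grip":0},
  {"offset":[65,-180,0],"twist":0,"grip":0},
])

```text
time: 21.37
tool_pos: [0.624, 0.2163, 0.3198]
tool_rot: [-0.008, 0.926, -0.377, -0.002]
contact_force: [-1.2, 0.1, -0.9]
gripper_width: 0.677
```

Emit:
play_rows([
  {"offset":[0,0,20],"twist":0,"grip":0},
  {"offset":[0,0,55],"twist":0,"grip":0},
  {"offset":[0,0,80],"twist":0,"grip":0},
  {"offset":[0,0,80],"twist":0,"grip":0},
  {"offset":[0,0,80],"twist":0,"grip":0},
])

```text
time: 21.78
tool_pos: [0.6209, 0.2164, 0.237]
tool_rot: [-0.006, 0.926, -0.377, -0.005]
contact_force: [0.7, -0.0, -0.8]
gripper_width: 0.68
```

Emit:
play_rows([
  {"offset":[0,0,0],"twist":0,"grip":0},
  {"offset":[0,0,0],"twist":0,"grip":0},
  {"offset":[0,0,0],"twist":0,"grip":0},
])

```text
time: 22.03
tool_pos: [0.6225, 0.2167, 0.241]
tool_rot: [-0.008, 0.926, -0.377, -0.001]
contact_force: [-0.5, -0.3, -0.7]
gripper_width: 0.682
```

```bash
python3 -c "
from h import *
im,C=look('w14','round_large','tray_round')
cv2.imwrite('pics/w14.png',im)
gplan((.620,.219,.030))"
```

```text
round_large 0.56 [0.6217 0.217  0.0625] px 320 259
tray_round 0.91 [0.622  0.2173 0.004 ] px 319 213
t 22.18 grasp pt [0.622  0.219  0.0843] zaxis [ 9.000e-04  1.590e-02 -9.999e-01] q6 2.56 w 0.678
   [-1  2 54] x 1
```

View pics/w14.png

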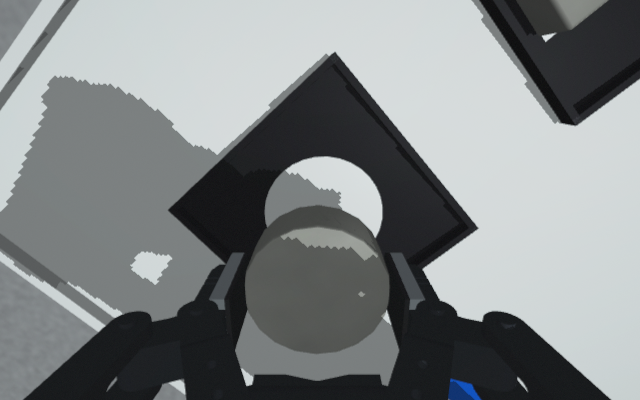

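The disc is held centred over the round tray. Lowering 53 mm and releasing.

Emit:
play_rows([
  {"offset":[0,0,25],"twist":0,"grip":0},
  {"offset":[0,0,42],"twist":0,"grip":0},
  {"offset":[0,0,53],"twist":0,"grip":0},
  {"offset":[0,0,53],"twist":0,"grip":0},
  {"offset":[0,0,53],"twist":0,"grip":0},
])

```text
time: 22.6
tool_pos: [0.6219, 0.2174, 0.1855]
tool_rot: [-0.007, 0.926, -0.377, -0.003]
contact_force: [0.1, 0.2, -0.1]
gripper_width: 0.676
```

Emit:
play_rows([
  {"offset":[0,0,0],"twist":0,"grip":0},
  {"offset":[0,0,0],"twist":0,"grip":0},
  {"offset":[0,0,0],"twist":0,"grip":0},
])

```text
time: 22.85
tool_pos: [0.6217, 0.2174, 0.1854]
tool_rot: [-0.007, 0.926, -0.377, -0.003]
contact_force: [-0.6, -0.1, 2.0]
gripper_width: 0.676
```

Emit:
play_rows([
  {"offset":[0,0,0],"twist":0,"grip":0.88},
  {"offset":[0,0,0],"twist":0,"grip":0.88},
  {"offset":[0,0,0],"twist":0,"grip":0.88},
  {"offset":[0,0,-20],"twist":0,"grip":0.88},
  {"offset":[0,0,-60],"twist":0,"grip":0.88},
])

```text
time: 23.27
tool_pos: [0.6187, 0.2157, 0.2383]
tool_rot: [-0.003, 0.926, -0.377, -0.009]
contact_force: [-0.3, -1.0, -0.6]
gripper_width: 0.879
```

Emit:
play_rows([
  {"offset":[0,0,-40],"twist":0,"grip":1},
  {"offset":[0,0,-80],"twist":0,"grip":1},
  {"offset":[0,0,-105],"twist":0,"grip":1},
  {"offset":[0,0,-105],"twist":0,"grip":1},
  {"offset":[0,0,-105],"twist":0,"grip":1},
])

```text
time: 23.68
tool_pos: [0.6221, 0.2149, 0.3527]
tool_rot: [-0.008, 0.926, -0.377, -0.001]
contact_force: [-0.7, -0.1, -0.8]
gripper_width: 0.997
```

Emit:
play_rows([
  {"offset":[0,0,0],"twist":0,"grip":1},
  {"offset":[0,0,0],"twist":0,"grip":1},
  {"offset":[0,0,0],"twist":0,"grip":1},
])

```text
time: 23.93
tool_pos: [0.6211, 0.2147, 0.3471]
tool_rot: [-0.006, 0.926, -0.377, -0.005]
contact_force: [-0.8, -0.3, -0.3]
gripper_width: 1.0
```

```bash
cat >> h.py <<'E'
def hough(C,im,x,y,z,r):
    c=np.linalg.inv(C["T"])@np.r_[x,y,z,1]
    p,w=circ(C,im,C["fx"]*c[0]/c[2]+C["cx"],C["fy"]*c[1]/c[2]+C["cy"],z,0)
    g=cv2.medianBlur(cv2.cvtColor(w,cv2.COLOR_BGR2GRAY),5)
    h=cv2.HoughCircles(g,cv2.HOUGH_GRADIENT,1,10,param1=50,param2=8,minRadius=r-2,maxRadius=r+2)
    for a in ([] if h is None else h[0][:3]): print("  circle",(p+(a[:2]-80)*.001).round(4),a[2], "colour",w[int(a[1]),int(a[0])])
E
python3 -c "
from h import *
im,C=look('w15','round_large','tray_round')
hough(C,im,.622,.219,.033,30)
gplan((.388,.264,.195))"
```

```text
round_large 0.81 [0.62   0.22   0.0097] px 314 175
  circle [0.6215 0.2205] 31.4 colour [124 128 125]
  circle [0.6275 0.2095] 31.4 colour [126 130 126]
  circle [0.6535 0.2415] 31.4 colour [21 21 20]
t 24.08 grasp pt [0.6209 0.2171 0.1932] zaxis [-0.0036  0.0149 -0.9999] q6 2.56 w 1.0
   [-100   64    0] x 2
```

Emit:
play_rows([
  {"offset":[-33,21,0],"twist":0,"grip":1},
  {"offset":[-66,42,0],"twist":0,"grip":1},
  {"offset":[-100,64,0],"twist":0,"grip":1},
])

```text
time: 24.33
tool_pos: [0.5045, 0.2387, 0.3492]
tool_rot: [-0.006, 0.926, -0.377, -0.004]
contact_force: [-0.2, 0.7, 0.4]
gripper_width: 1.003
```

Emit:
play_rows([
  {"offset":[-33,21,0],"twist":0,"grip":1},
  {"offset":[-66,42,0],"twist":0,"grip":1},
  {"offset":[-100,64,0],"twist":0,"grip":1},
  {"offset":[-100,64,0],"twist":0,"grip":1},
  {"offset":[-100,64,0],"twist":0,"grip":1},
])

```text
time: 24.75
tool_pos: [0.3873, 0.263, 0.3503]
tool_rot: [-0.007, 0.927, -0.376, -0.003]
contact_force: [1.0, -0.3, 1.2]
gripper_width: 1.003
```

Emit:
play_rows([
  {"offset":[0,0,0],"twist":0,"grip":1},
  {"offset":[0,0,0],"twist":0,"grip":1},
])

```text
time: 24.92
tool_pos: [0.39, 0.2626, 0.3511]
tool_rot: [-0.007, 0.926, -0.377, -0.003]
contact_force: [0.3, 0.5, 0.1]
gripper_width: 1.003
```

```bash
python3 -c "
from h import *
im,C=look('w16','round_small','round_large')
hough(C,im,.388,.265,.029,20)
gplan((.388,.264,.125))"
```

```text
round_small 0.94 [0.3902 0.2662 0.0017] px 316 171
round_small 0.92 [0.4783 0.2217 0.0053] px 280 61
  circle [0.3895 0.2635] 20.3 colour [111 115 112]
  circle [0.3995 0.2685] 20.3 colour [108 113 110]
  circle [0.4165 0.2855] 21.4 colour [101 101  97]
t 25.07 grasp pt [0.3899 0.2649 0.1959] zaxis [-0.0014  0.0153 -0.9999] q6 2.77 w 1.001
   [ 0  3 71] x 1
```

Emit:
play_rows([
  {"offset":[2,1,35],"twist":0,"grip":0.85},
  {"offset":[2,1,70],"twist":0,"grip":0.85},
  {"offset":[2,1,100],"twist":0,"grip":0.85},
  {"offset":[2,1,100],"twist":0,"grip":0.85},
  {"offset":[2,1,100],"twist":0,"grip":0.85},
])

```text
time: 25.48
tool_pos: [0.3896, 0.2617, 0.2492]
tool_rot: [-0.005, 0.926, -0.377, -0.005]
contact_force: [-0.3, 0.4, 0.5]
gripper_width: 0.848
```

```bash
python3 -c "
from h import *
gplan((.3897,.2645,.026))"
```

```text
t 25.48 grasp pt [0.3887 0.2638 0.0943] zaxis [-0.0055  0.0135 -0.9999] q6 2.77 w 0.848
   [ 1 -1 68] x 1
```

Emit:
play_rows([
  {"offset":[1,0,30],"twist":0,"grip":0.85},
  {"offset":[1,0,55],"twist":0,"grip":0.85},
  {"offset":[1,0,69],"twist":0,"grip":0.85},
  {"offset":[1,0,69],"twist":0,"grip":0.85},
  {"offset":[1,0,69],"twist":0,"grip":0.6},
])

```text
time: 25.9
tool_pos: [0.3915, 0.2629, 0.1835]
tool_rot: [-0.008, 0.926, -0.377, -0.003]
contact_force: [-0.1, -0.3, 0.7]
gripper_width: 0.725
```

Emit:
play_rows([
  {"offset":[0,0,0],"twist":0,"grip":0.3},
  {"offset":[0,0,0],"twist":0,"grip":0},
  {"offset":[0,0,0],"twist":0,"grip":0},
  {"offset":[0,0,0],"twist":0,"grip":0},
  {"offset":[0,0,0],"twist":0,"grip":0},
])

```text
time: 26.32
tool_pos: [0.3919, 0.2632, 0.1849]
tool_rot: [-0.009, 0.926, -0.377, -0.002]
contact_force: [-0.6, -0.4, 7.0]
gripper_width: 0.443
```

Emit:
play_rows([
  {"offset":[0,0,0],"twist":0,"grip":0},
  {"offset":[0,0,0],"twist":0,"grip":0},
])

```text
time: 26.48
tool_pos: [0.3919, 0.2632, 0.1849]
tool_rot: [-0.009, 0.926, -0.377, -0.002]
contact_force: [0.0, 0.9, 6.6]
gripper_width: 0.445
```

```bash
python3 -c "
from h import *
gplan((.3897,.2645,.166),(.6215,.220,.166))"
```

```text
t 26.48 grasp pt [0.3925 0.2659 0.0299] zaxis [ 0.0036  0.0175 -0.9998] q6 2.77 w 0.445
   [  -2    1 -136] x 1
   [ 99 -65   0] x 2
```

Emit:
play_rows([
  {"offset":[0,0,-15],"twist":0,"grip":0},
  {"offset":[0,0,-50],"twist":0,"grip":0},
  {"offset":[0,0,-90],"twist":0,"grip":0},
  {"offset":[0,0,-120],"twist":0,"grip":0},
  {"offset":[0,0,-136],"twist":0,"grip":0},
])

```text
time: 26.9
tool_pos: [0.3915, 0.2609, 0.3241]
tool_rot: [-0.01, 0.926, -0.377, -0.0]
contact_force: [0.2, -0.3, -0.0]
gripper_width: 0.442
```

Emit:
play_rows([
  {"offset":[30,-20,0],"twist":0,"grip":0},
  {"offset":[60,-40,0],"twist":0,"grip":0},
  {"offset":[90,-59,0],"twist":0,"grip":0},
  {"offset":[99,-65,0],"twist":0,"grip":0},
])

```text
time: 27.23
tool_pos: [0.5103, 0.2368, 0.3193]
tool_rot: [-0.008, 0.926, -0.378, -0.001]
contact_force: [0.1, -0.8, 0.3]
gripper_width: 0.446
```

Emit:
play_rows([
  {"offset":[30,-20,0],"twist":0,"grip":0},
  {"offset":[60,-40,0],"twist":0,"grip":0},
  {"offset":[90,-59,0],"twist":0,"grip":0},
  {"offset":[99,-65,0],"twist":0,"grip":0},
])

```text
time: 27.57
tool_pos: [0.6263, 0.214, 0.3178]
tool_rot: [-0.008, 0.926, -0.378, -0.002]
contact_force: [-1.2, -0.2, -0.8]
gripper_width: 0.444
```

Emit:
play_rows([
  {"offset":[0,0,25],"twist":0,"grip":0},
  {"offset":[0,0,50],"twist":0,"grip":0},
  {"offset":[0,0,70],"twist":0,"grip":0},
  {"offset":[0,0,70],"twist":0,"grip":0},
  {"offset":[0,0,70],"twist":0,"grip":0},
])

```text
time: 27.98
tool_pos: [0.622, 0.2165, 0.2459]
tool_rot: [-0.006, 0.926, -0.377, -0.005]
contact_force: [0.6, 0.5, -0.5]
gripper_width: 0.441
```

Emit:
play_rows([
  {"offset":[0,0,0],"twist":0,"grip":0},
  {"offset":[0,0,0],"twist":0,"grip":0},
  {"offset":[0,0,0],"twist":0,"grip":0},
  {"offset":[0,0,0],"twist":0,"grip":0},
])

```text
time: 28.32
tool_pos: [0.6234, 0.2166, 0.2485]
tool_rot: [-0.008, 0.926, -0.377, -0.002]
contact_force: [-0.4, 0.1, -0.7]
gripper_width: 0.44
```

```bash
python3 -c "
from h import *
im,C=look('w17','round_small','round_large')
hough(C,im,.6215,.220,.117,20)
gplan((.6215,.220,.060))"
```

```text
round_small 0.62 [0.6251 0.2197 0.064 ] px 311 253
round_large 0.7 [0.6193 0.2214 0.008 ] px 318 219
  circle [0.635  0.2035] 19.2 colour [84 87 85]
  circle [0.649  0.1875] 19.1 colour [87 90 88]
  circle [0.643  0.1965] 20.2 colour [86 89 86]
t 28.47 grasp pt [0.623  0.2189 0.0924] zaxis [-4.000e-04  1.560e-02 -9.999e-01] q6 2.56 w 0.442
   [-1  1 32] x 1
```

Emit:
play_rows([
  {"offset":[-2,1,15],"twist":0,"grip":0},
  {"offset":[-2,1,25],"twist":0,"grip":0},
  {"offset":[-2,1,31],"twist":0,"grip":0},
  {"offset":[-2,1,33],"twist":0,"grip":0},
  {"offset":[-2,1,33],"twist":0,"grip":0},
])

```text
time: 28.88
tool_pos: [0.6203, 0.2173, 0.2144]
tool_rot: [-0.005, 0.926, -0.377, -0.005]
contact_force: [-6.7, -3.1, 11.3]
gripper_width: 0.445
```

Emit:
play_rows([
  {"offset":[0,0,0],"twist":0,"grip":0},
  {"offset":[0,0,0],"twist":0,"grip":0},
  {"offset":[0,0,0],"twist":0,"grip":0},
  {"offset":[0,0,0],"twist":0,"grip":0},
])

```text
time: 29.22
tool_pos: [0.6203, 0.2173, 0.2144]
tool_rot: [-0.005, 0.926, -0.377, -0.005]
contact_force: [-7.1, -3.2, 12.2]
gripper_width: 0.44
```

In contact at 12 N. Releasing and lifting.

Emit:
play_rows([
  {"offset":[0,0,0],"twist":0,"grip":0.7},
  {"offset":[0,0,0],"twist":0,"grip":0.7},
  {"offset":[0,0,0],"twist":0,"grip":0.7},
  {"offset":[0,0,-15],"twist":0,"grip":0.7},
  {"offset":[0,0,-50],"twist":0,"grip":0.7},
])

```text
time: 29.63
tool_pos: [0.6185, 0.2163, 0.2579]
tool_rot: [-0.003, 0.926, -0.377, -0.009]
contact_force: [-0.3, 0.7, -1.0]
gripper_width: 0.702
```

Emit:
play_rows([
  {"offset":[0,0,-40],"twist":0,"grip":1},
  {"offset":[0,0,-80],"twist":0,"grip":1},
  {"offset":[0,0,-80],"twist":0,"grip":1},
  {"offset":[0,0,-80],"twist":0,"grip":1},
  {"offset":[0,0,-80],"twist":0,"grip":1},
])

```text
time: 30.05
tool_pos: [0.6208, 0.2156, 0.3445]
tool_rot: [-0.007, 0.926, -0.377, -0.003]
contact_force: [0.2, -0.6, -0.3]
gripper_width: 1.001
```

Emit:
play_rows([
  {"offset":[0,0,0],"twist":0,"grip":1},
  {"offset":[0,0,0],"twist":0,"grip":1},
  {"offset":[0,0,0],"twist":0,"grip":1},
])

```text
time: 30.3
tool_pos: [0.6205, 0.2155, 0.3417]
tool_rot: [-0.006, 0.926, -0.377, -0.005]
contact_force: [-0.0, -0.1, 0.1]
gripper_width: 1.004
```

```bash
python3 -c "
from h import *
im,C=look('w18','round_small','round_large')
hough(C,im,.6215,.220,.059,20);hough(C,im,.6215,.220,.033,30)
gplan()
for cam in('top','scene'):
  i=manip.grab_frame(cam);K=manip.get_calibration(cam);cv2.imwrite('pics/end_%s.png'%cam,i)
  for q in 'round_large round_small square_large square_small bar'.split():
    for d in manip.tip_of(q,cam)[:2]: print(cam,q,round(d['p'],2),(K['T']@np.r_[d['xyz'],1])[:3].round(3))
w=cv2.resize(im[100:270,210:430],(400,309),interpolation=cv2.INTER_CUBIC)
t=cv2.resize(cv2.imread('pics/end_top.png')[120:260,200:440],(400,233),interpolation=cv2.INTER_CUBIC)
cv2.imwrite('pics/end.png',np.vstack([w,t]))
print(manip.state()['time'])"
```

```text
round_small 0.94 [0.4775 0.2221 0.0041] px 415 276
round_small 0.68 [0.4725 0.2929 0.0039] px 364 321
round_large 0.57 [0.621  0.22   0.0111] px 314 175
  circle [0.618  0.2205] 19.1 colour [74 77 75]
  circle [0.636  0.2255] 20.3 colour [74 77 75]
  circle [0.638  0.2135] 20.3 colour [59 60 58]
  circle [0.62   0.2205] 30.3 colour [73 76 74]
  circle [0.628  0.2105] 31.4 colour [58 60 59]
  circle [0.604  0.2335] 31.4 colour [124 128 125]
t 30.45 grasp pt [0.6203 0.2179 0.1877] zaxis [-0.0029  0.0151 -0.9999] q6 2.56 w 0.998
top round_large 0.6 [0.62  0.224 0.009]
top round_small 0.66 [0.479 0.223 0.001]
top square_large 0.5 [ 0.633 -0.214  0.007]
top square_small 0.77 [ 0.637 -0.219  0.035]
top bar 0.73 [ 0.541 -0.454  0.004]
top bar 0.64 [0.63  0.025 0.009]
scene round_large 0.61 [0.616 0.227 0.009]
scene round_small 0.71 [0.62  0.218 0.034]
scene round_small 0.54 [0.476 0.295 0.003]
scene square_large 0.78 [ 0.632 -0.215  0.012]
scene square_small 0.68 [ 0.634 -0.215  0.025]
scene bar 0.91 [0.623 0.024 0.009]
scene bar 0.31 [ 0.627  0.02  -0.003]
31.05
```

View pics/end.png

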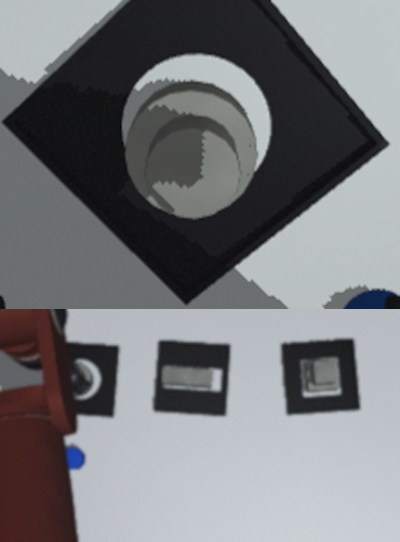

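The small disc sits flat on the large one (both circles centred at x≈192 in the crop, about 2 mm apart by the fits). The bar and the square stack lie in their own trays, and the gripper is clear.

```bash
python3 -c "
from plant import manip
print(manip.job_done(), manip.state()['time'])"
```

```text
the job is handed in; nothing more can be done
the job is handed in; nothing more can be done
```

All five castings are in their trays, with the small disc and small square stacked on their larger fellows. The job was handed in at about 31 s of the 134 s allowed. No verdict was reported.

**Last checks:**
- **Square stack:** the two blocks are centred to about 2 mm by pixel rays, and look flat.
- **Disc stack:** the two discs are centred to about 2 mm by circle fits, and look flat. The 12 N contact reading just before release fits the small disc resting on the large one.
- **Bar:** it is flat in its tray and about 10 mm off centre, against the 42 mm allowed.
- **Gripper:** it was raised clear of everything at hand-in.
- **Bystanders:** the arm never worked near the tub or the glass. I did not measure them again at the end.

**What failed or disagreed:**
- **Joint 6 limit:** joint 6 hit its limit on the way to the large disc, which left a tool tilt of about 0.9°. I turned the tool about 40° and used one yaw for picking and placing both discs.
- **Final network check:** some of the networks' reports were wrong. The wrist and top cameras gave the blue look-alikes as `round_small`, and the top camera gave the glass as the bar. The scene camera found the small disc on its stack.
- **Noisy reports:** the networks differed from my own measurements by up to about 7 mm. I relied on the rays and circle fits for centring.

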